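Load weld-on hinge halves into the gravity chute

ROBOT

A 7-joint arm with a two-finger parallel gripper is mounted at the origin on the work surface. World frame = base frame: x ahead of the robot, y to its left, z up, the work surface at z = 0. Lengths are in m, angles in rad, forces in N, time in s.
With the tool pointing down it reaches from about 0.425 to 0.875 m from the base axis. Payload 4.7 kg.
Tool frame: the origin (TCP) lies midway between the tips of the shut fingers; the grasp point (between the pads) lies 19 mm behind it; z points along the fingers, x is the direction in which the jaws open and shut, and the axes are right-handed (so a half turn about z gives the same grasp; the last joint's range is limited). The gripper opens to 87 mm and grips with 3 to 60 N. Pads are 19 mm wide; open, the fingers measure 117 mm over their backs; the gripper's body (75 mm by 190 mm) begins 51 mm behind the grasp point.
Start: joints at [1.171, 0.321, -0.07, 1.45, 0.023, 1.371, -0.057], TCP at [0.261, -0.595, 0.183] pointing down, gripper open.
Joint ranges: [-2.86, 2.86], [-0.3, 2.09], [-1.38, 1.24], [0.06, 2.45], [-1.56, 4.7], [0.09, 2.05], [-2.69, 2.69]. Speed limits (rad/s): [2.57, 2.57, 3.14, 3.14, 3.14, 3.14, 3.14].

INTERFACE

Orientations are given as a unit quaternion [x, y, z, w].
In Python, from workcell import readout, cams, order gives the robot as it stands. The module is installed in compiled form; this text tells all that it offers.
- The arm moves only by the shell command python3 -m inch 'ROWS'. ROWS is JSON, a list of rows, each a list of 5 numbers: the closure, from 0 (fully open) to 1 (shut), then the shift along the tool's x, y, z in m, then the turn about the tool's z in rad. A call has 1 to 20 rows; each row shifts and turns the commanded pose from where the row before left it, along the tool's axes as they then stand; what a row does not reach is not made up. A row lasts 1/8 s, in which the tool goes at most 62.5 mm and 10.7 degrees, less where a joint would pass 70% of its speed; a pose out of reach is approached as far as the arm can. A call is refused whole if a number of a shift passes 0.0625 or a number of a turn 0.188, either way. A call with a gripper value outside its range is refused whole. The fingers move at their own pace and stop on an object; the grip force is fixed at half the most. Time passes only in rows, so rows that do not move let the fingers close. It gives the time, the measured TCP pose, the force and the opening at its end, in the units of the state.
- readout.sense(): the state, without advancing time (a new reading comes with each control period).
- cams.snapshot(name): name is "scene" or "side" or "wrist"; returns the picture (420x560x3 uint8, red, green, blue); there is no depth.
- cams.calibration(name): a dict with "intrinsics" (3x3 intrinsics, pixels), "cam_to_world" (4x4, takes a point from camera to world coordinates); the wrist camera has in their place "hand_eye" (4x4, takes a point from camera to tool coordinates, whose origin is the TCP and whose axes are the tool frame's). Camera axes: x right, y up, looking along -z (the intrinsics and any distortion apply to the point x, -y, -z); pixel columns grow to the right and rows downward; lengths in m; the calibration is good to about 2 mm. A picture is of the moment at which its call begins: read the wrist's pose just before it. calibration takes no time and is no camera call.
- order.finish_job(): hands the job in, once; it reports no verdict.
The state is a dict: "time": time; "joint_positions": joint angles; "dq": joint speeds; "effort": joint torques, N m; "ee_pos": TCP position; "tcp_rot": TCP orientation; "contact_force": force on the tool from outside, world axes, zero at the start; "wrist_torque": the same for the moment, N m; "finger_gap": finger opening in m.
Only numpy, scipy, OpenCV 4.12 (cv2) and the standard library are available. Lean on these libraries where they do the work, as an engineer would, in place of code of your own. Each camera call takes 0.05 s, during which the arm holds its last target.

TASK

Load the two hinge halves that have a pin into the gravity chute that feeds the welding jig: lay each one (do not drop it) across the upper part of the chute so that its thick barrel lies in the wide lane and its thin pin points over the low rib into the narrow lane, and let it roll down, until both lie one behind the other at the end stop, the same way round. Leave the plain barrel without a pin on its rest.

Things in the scene. Friction and masses are not known exactly. Their poses are not given: they have to be found in the camera images.
- hinge_a: Bare steel hinge half (0.25-0.5 kg), lying level: barrel 30 mm diameter, 60 mm long, with a pin 14 mm diameter, 32 mm long out of one end. Origin: centre of the barrel, 32 mm above the table; x axis along it towards the pin's tip, 62 mm away. Starts in a fixed blue grooved rest (50 mm long, 24 wide, 19 tall, under the barrel's middle; the barrel overhangs both sides, fingers pass).
- hinge_b: A second hinge half with a pin, the same in every way as hinge_a, on a like rest of its own; either may point any way.
- plain_barrel: The other kind of hinge half, which stays on its rest: a barrel 30 mm in diameter, 60 mm long without any pin (only a dark bore at one end), on the same kind of blue rest. Origin: centre of the barrel; x axis along it.
- chute: Fixed sheet-metal chute, 132 mm wide (x), 224 long (y). Origin on the table under its middle. Floor falls 9 degrees towards +y: 60 mm high at the middle. End stop face at y = 107, 28 high. Walls 22 high, inner faces x = -62, 62. A 4 mm high rib (x = 22 to 26) parts the wide barrel lane (-x) from the pin lane (+x): loaded parts' x axis points along the chute's +x and they roll down to the stop.
- chute_load (a point): Loading place in the chute's upper part: where a barrel's centre is when it lies on the floor in the middle of the wide lane (12 mm free at each end), its axis 15 mm above the floor, 65 mm from the open upper end. Axes are the chute's.
There are look-alikes about, which are no part of the job. What is shaped like the hinge_b but yellow is not meant. Leave any purple look-alike of the hinge_a alone.

How it is judged:
At the end, for the whole second after the job is handed in: Both pinned hinge halves at rest on the floor of the chute's lower end, each barrel's centre under 62 mm from the stop's face, barrels in the wide lane, pins over the rib into the narrow lane, square to the chute within 12 degrees; the plain barrel within 15 mm of its start (y of hinge_a in the frame of chute between 0.045 and 0.105 m and z of hinge_a in the frame of chute between 0.05 and 0.075 m and x of hinge_a in the frame of chute between -0.038 and -0.004 m and x of each of hinge_a_tip, hinge_b_tip in the frame of chute above 0.015 m and angle between the x axis of each of hinge_a, hinge_b and the x axis of chute, either way round below 0.21 rad and linear speed of each of hinge_a, hinge_b below 0.02 m/s and y of hinge_b in the frame of chute between 0.045 and 0.105 m and z of hinge_b in the frame of chute between 0.05 and 0.075 m and x of hinge_b in the frame of chute between -0.038 and -0.004 m and distance of plain_barrel from where it was at the start of the episode below 0.015 m); the robot touches nothing.
It fails at once if a hinge half is dropped or thrown: it moves faster than 1 m/s without touching the fingers (a fall of about 5 cm) ((linear speed of hinge_a above 1 m/s and contact force between hinge_a and the fingers below 0.1 N) or (linear speed of hinge_b above 1 m/s and contact force between hinge_b and the fingers below 0.1 N)).
It fails at once if the plain barrel is taken off its rest (moved more than 30 mm) (distance of plain_barrel from where it was at the start of the episode above 0.03 m).
It also fails if it takes over 64 s, if anything falls off the work surface, if the arm or the gripper's body presses on something with over 40 N, if the wrist force passes 120 N, or if a joint passes its speed limit or range.

## Working session

There is one attempt and no reset: what is moved stays moved. The work goes in short steps, Python scripts to look and compute and a shell command to move; the robot and the scene stay as the last step left them, time stands still between calls to the robot, and variables do not carry over. Pictures are saved under pics/ and viewed, and the job is handed in when it is done.

```bash
mkdir -p pics
python3 - <<'E'
from workcell import readout,cams,order
import cv2,numpy as np
np.set_printoptions(precision=4,suppress=True)
print(readout.sense())
for n in ["scene","side","wrist"]:
    print(n,cams.calibration(n))
    cv2.imwrite(f"pics/{n}0.png",cams.snapshot(n)[:,:,::-1])
E
```

```text
{'time': 0.0, 'joint_positions': array([ 1.1711,  0.3218, -0.0701,  1.4517,  0.0226,  1.3708, -0.0569]), 'dq': array([ 0.    ,  0.0015,  0.0014, -0.    ,  0.0003, -0.0031, -0.0001]), 'effort': array([ -0.0012, -49.1284,  -0.4046, -31.2525,  -0.0638,   0.0438,
         0.0002]), 'ee_pos': array([ 0.2611, -0.5946,  0.1822]), 'tcp_rot': array([ 0.8373, -0.5467, -0.0008, -0.0005]), 'contact_force': array([ 0.5364, -0.4178, -0.6367]), 'wrist_torque': array([-0.0519,  0.0151, -0.0312]), 'finger_gap': 0.08706168201940993}
scene {'intrinsics': array([[449.913,   0.   , 279.922],
       [  0.   , 449.913, 210.101],
       [  0.   ,   0.   ,   1.   ]]), 'cam_to_world': array([[ 0.0795, -0.7427,  0.6649,  1.0637],
       [ 0.9967,  0.0475, -0.0662, -0.0492],
       [ 0.0176,  0.6679,  0.744 ,  0.709 ],
       [ 0.    ,  0.    ,  0.    ,  1.    ]])}
side {'intrinsics': array([[388.8501,   0.    , 277.8645],
       [  0.    , 388.8501, 208.9834],
       [  0.    ,   0.    ,   1.    ]]), 'cam_to_world': array([[ 0.9467,  0.2141, -0.2408,  0.3385],
       [-0.3222,  0.6222, -0.7135, -0.46  ],
       [-0.0029,  0.753 ,  0.658 ,  0.4923],
       [ 0.    ,  0.    ,  0.    ,  1.    ]])}
wrist {'intrinsics': array([[374.0874,   0.    , 282.5161],
       [  0.    , 374.0874, 208.4356],
       [  0.    ,   0.    ,   1.    ]]), 'hand_eye': array([[ 1.    , -0.0006,  0.0009,  0.    ],
       [-0.0003, -0.9533, -0.302 , -0.0848],
       [ 0.0011,  0.302 , -0.9533, -0.2007],
       [ 0.    ,  0.    ,  0.    ,  1.    ]])}
```

View pics/scene0.png

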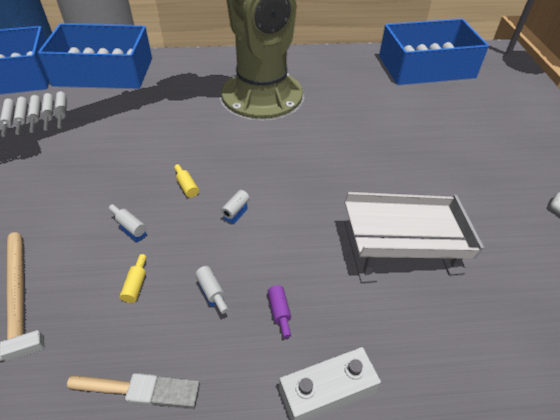

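View pics/side0.png

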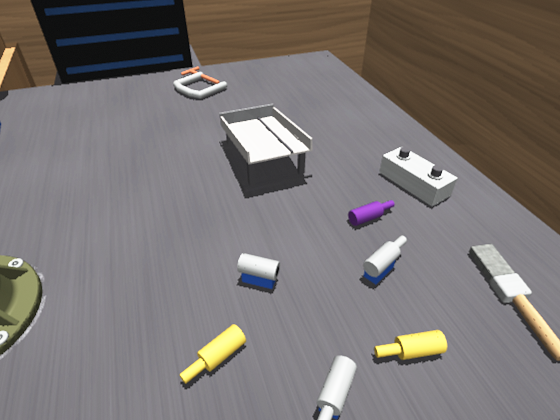

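View pics/wrist0.png

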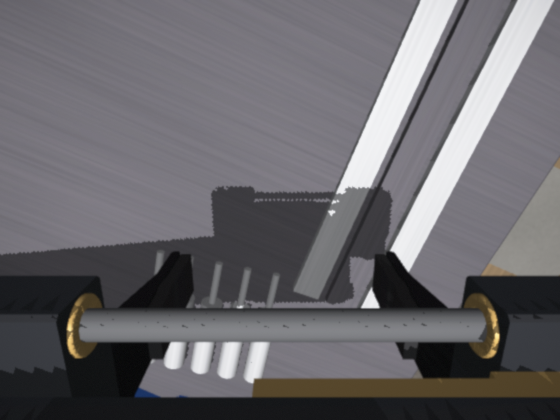

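The grey candidates in the scene view are:
- (130,222), pin to the upper left, on a blue rest.
- (211,287), pin to the lower right, on a blue rest.
- (236,204), dark bore and no pin: the plain barrel, which stays.

The yellow parts at (187,183) and (134,280) and the purple one at (280,305) are look-alikes. The first two fit the description. I'll confirm them in an enlarged crop.

Run:
```python
import cv2,numpy as np
a=cv2.imread("pics/scene0.png"); b=cv2.imread("pics/side0.png")
c=cv2.resize(a[170:330,90:250],None,fx=4.5,fy=3.75*1,interpolation=cv2.INTER_CUBIC)
c=cv2.resize(a[180:330,95:255],(640,600),interpolation=cv2.INTER_CUBIC)
cv2.imwrite("pics/cropA.png",c)
cv2.imwrite("pics/cropC.png",cv2.resize(a[180:290,335:485],(750,550),interpolation=cv2.INTER_CUBIC))
cv2.imwrite("pics/cropD.png",cv2.resize(b[220:420,220:420],(600,600),interpolation=cv2.INTER_CUBIC))
```

```text
(no output)
```

View pics/cropA.png

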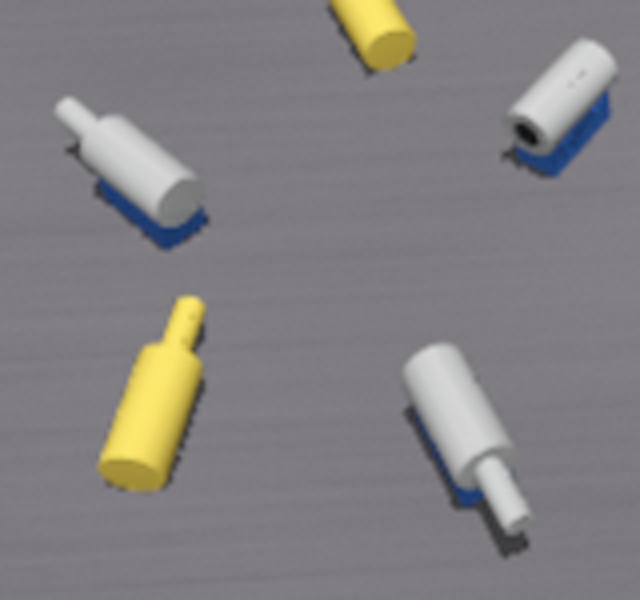

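View pics/cropC.png

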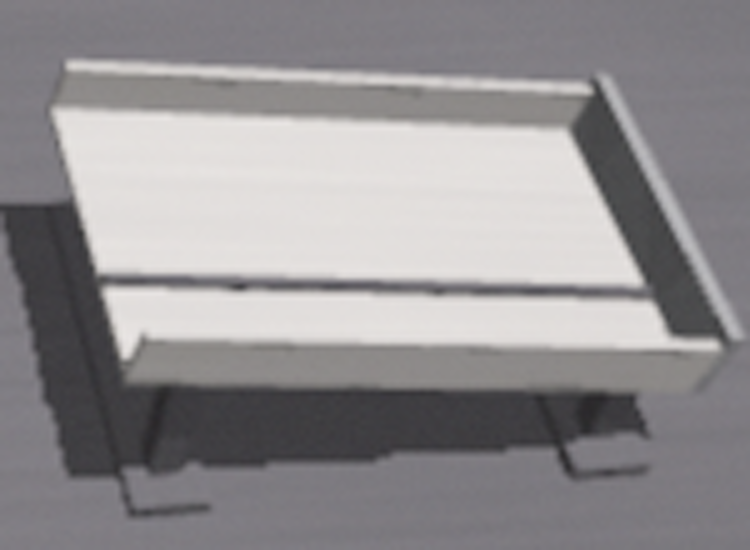

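View pics/cropD.png

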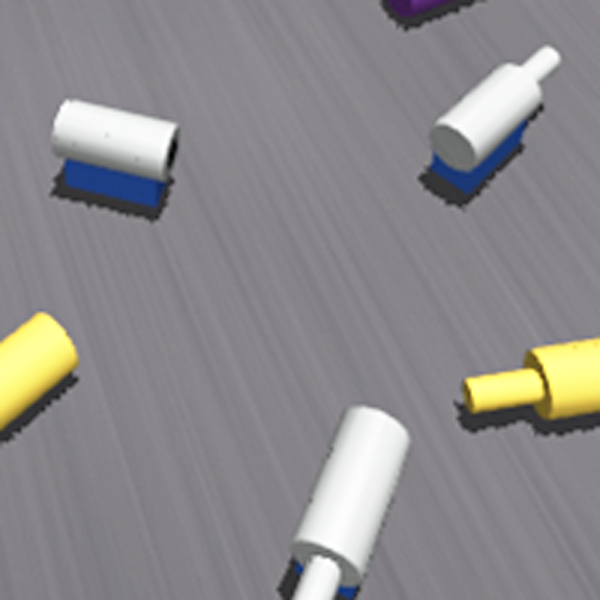

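The crops confirm it. The pinned halves on blue rests are H1 at scene (130,222) and H2 at scene (211,287). The plain barrel at (236,204) has a bore. Next I fit the poses.

```bash
cat > h.py <<'E'
import cv2,numpy as np
from workcell import cams
from scipy.optimize import minimize,least_squares
np.set_printoptions(precision=4,suppress=True)
def proj(P,K,T):
    p=(np.asarray(P)-T[:3,3])@T[:3,:3]
    return np.c_[K[0,2]+K[0,0]*p[:,0]/-p[:,2],K[1,2]+K[1,1]*-p[:,1]/-p[:,2]]
def cal(n):
    c=cams.calibration(n);return c["intrinsics"],c["cam_to_world"]
def rot(y): c,s=np.cos(y),np.sin(y);return np.array([[c,-s,0],[s,c,0],[0,0,1]])
def cyl(x0,x1,r,n=40):
    t=np.linspace(0,2*np.pi,n);return np.array([[x,r*np.cos(a),r*np.sin(a)] for x in(x0,x1) for a in t])
PARTS=[cyl(-.03,.03,.015),cyl(.03,.062,.007)]
def sil(R,c,K,T,shape,up=4):
    m=np.zeros((shape[0]*up,shape[1]*up),np.uint8)
    for P in PARTS:
        q=proj(P@R.T+c,K,T)
        cv2.fillConvexPoly(m,cv2.convexHull(np.round((q+.5)*up-.5).astype(np.int32)),255)
    return cv2.resize(m,(shape[1],shape[0]),interpolation=cv2.INTER_AREA)/255.
cs,sn=np.cos(np.radians(9)),np.sin(np.radians(9))
def ch(p,pts):
    pts=np.array(pts,float)/1000
    q=np.c_[pts[:,0],pts[:,1]*cs+pts[:,2]*sn,.06-pts[:,1]*sn+pts[:,2]*cs]
    return q@rot(p[2]).T+[p[0],p[1],0]
E
python3 - <<'E'
from h import *
ims={n:cv2.imread(f"pics/{n}0.png") for n in("scene","side")}
C={n:cal(n) for n in ims}
# chute
m=np.array([[-62,-112,0,52,107],[-62,-112,22,68,71],[-62,107,0,570,127],[-62,107,22,591,94],[62,-112,22,147,337],[66,-112,0,125,385],[66,112,28,742,338]],float)
obs=m[:,3:]/5+[335,180]-.4
f=lambda p:(proj(ch(p,m[:,:3]),*C["scene"])-obs).ravel()
r=least_squares(f,[.72,.27,0]);print("chute",r.x,np.abs(r.fun).round(1))
p=r.x
np.save("chute.npy",p)
for n in ims:
    im=cv2.resize(ims[n],None,fx=3,fy=3)
    for L in [[(-62,-112,0),(-62,107,0),(62,107,0),(62,-112,0),(-62,-112,0)],[(-62,-112,22),(-62,107,22)],[(62,-112,22),(62,107,22)],[(22,-112,4),(22,107,4)],[(26,-112,4),(26,107,4)],[(-66,107,28),(66,107,28)]]:
        q=np.round((proj(ch(p,L),*C[n])+.5)*3).astype(int)
        cv2.polylines(im,[q],False,(0,0,255),1)
    x,y={"scene":(335,170),"side":(205,90)}[n]
    cv2.imwrite(f"pics/ov_{n}.png",im[y*3:y*3+390,x*3:x*3+480])
# hinges
s=ims["scene"].max(2).astype(float); 
def seg(im):
    g=im.astype(float);sat=im.max(2).astype(int)-im.min(2)
    return ((im.min(2)>135)&(sat<22)).astype(float)
for nm,(a,b) in {"H1":((137,226),(114,209)),"H2":((209,281),(223,308))}.items():
    K,T=C["scene"]
    def ray(u,v,z=.032):
        d=T[:3,:3]@np.array([(u-K[0,2])/K[0,0],-(v-K[1,2])/K[1,1],-1]);return T[:3,3]+d*(z-T[2,3])/d[2]
    A,B=ray(*a),ray(*b);yaw=np.arctan2(*(B-A)[[1,0]]);x0=[*(A+(B-A)*.3)[:2],yaw]
    for use in (["scene"],["side"],["scene","side"]):
        segs={}
        for n in use:
            w=sil(rot(x0[2]),np.array([x0[0],x0[1],.032]),*C[n],ims[n].shape[:2])
            reg=cv2.dilate((w>0).astype(np.uint8),np.ones((15,15)))
            segs[n]=seg(ims[n])*reg
        def cost(p):
            return sum(((sil(rot(p[2]),np.array([p[0],p[1],.032]),*C[n],ims[n].shape[:2])-segs[n])**2).sum() for n in use)
        r=minimize(cost,x0,method="Nelder-Mead",options=dict(initial_simplex=np.array(x0)+np.array([[0,0,0],[.008,0,0],[0,.008,0],[0,0,.15]]),maxiter=150))
        print(nm,use,r.x,r.fun,[segs[n].sum() for n in use])
E
```

```text
chute [0.5445 0.2465 0.0349] [0.1 1.  0.1 0.2 0.9 0.8 0.2 0.1 0.1 0.9 1.  0.9 0.1 0.5]
H1 ['scene'] [ 0.467  -0.2872 -2.3419] 120.37121107266437 [np.float64(445.0)]
H1 ['side'] [ 0.4725 -0.2823 -2.3526] 250.01700884275277 [np.float64(1476.0)]
H1 ['scene', 'side'] [ 0.472  -0.2826 -2.3499] 400.30808150711266 [np.float64(445.0), np.float64(1476.0)]
H2 ['scene'] [ 0.6196 -0.1278  0.441 ] 103.18671280276817 [np.float64(633.0)]
H2 ['side'] [ 0.6342 -0.1186  0.4451] 208.32253748558247 [np.float64(718.0)]
H2 ['scene', 'side'] [ 0.6224 -0.1252  0.4386] 393.7892502883506 [np.float64(633.0), np.float64(718.0)]
```

Run:
```python
from h import *
tiles=[]
for n,(cx,cy) in [("scene",(170,250)),("side",(360,320))]:
    im=cv2.imread(f"pics/{n}0.png");K,T=cal(n)
    x0,y0=cx-80,cy-100
    big=cv2.resize(im,None,fx=4,fy=4)
    for p in ([.4725,-.2823,-2.3526],[.6342,-.1186,.4451],[.467,-.2872,-2.3419],[.6196,-.1278,.441]):
        for P in PARTS:
            q=proj(P@rot(p[2]).T+[p[0],p[1],.032],K,T)
            cv2.polylines(big,[cv2.convexHull(np.round((q+.5)*4).astype(np.int32))],True,(0,0,255) if p[0] in(.4725,.6342) else (0,255,0),1)
    g=big[y0*4:y0*4+600,x0*4:x0*4+ (640 if n=="scene" else 640)]
    g=big[max(0,(cy-75))*4:(cy-75)*4+600,x0*4:x0*4+640] if n=="scene" else big[215*4:215*4+820,300*4:300*4+480]
    cv2.imwrite(f"pics/hov_{n}.png",cv2.resize(g,None,fx=.7,fy=.7) if n=="side" else g)
a=cv2.imread("pics/ov_scene.png");b=cv2.imread("pics/ov_side.png");print(a.shape,b.shape)
cv2.imwrite("pics/chov.png",cv2.resize(np.hstack([a,b]),None,fx=.83,fy=.83))
```

```text
(390, 480, 3) (390, 480, 3)
```

View pics/hov_scene.png

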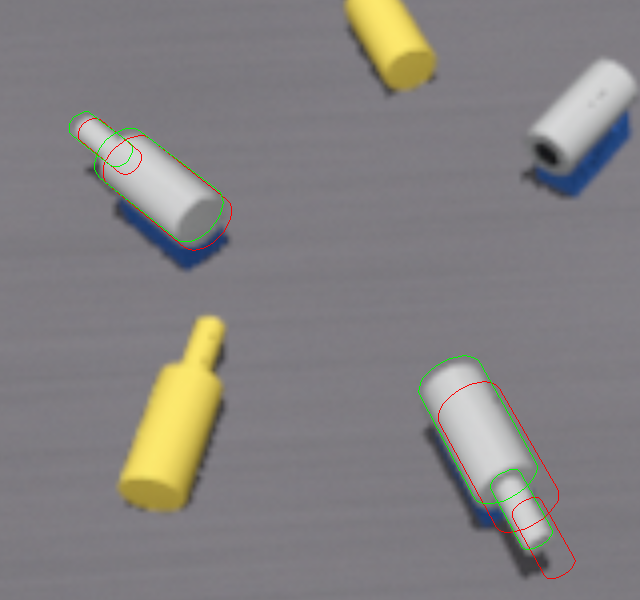

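View pics/hov_side.png

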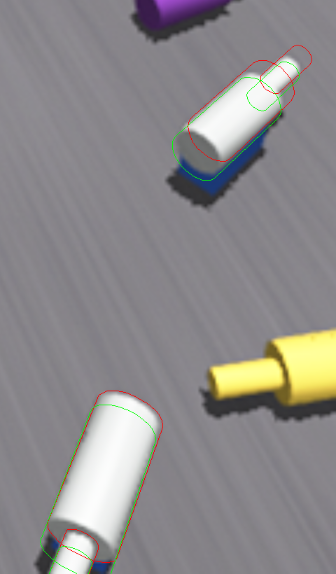

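View pics/chov.png

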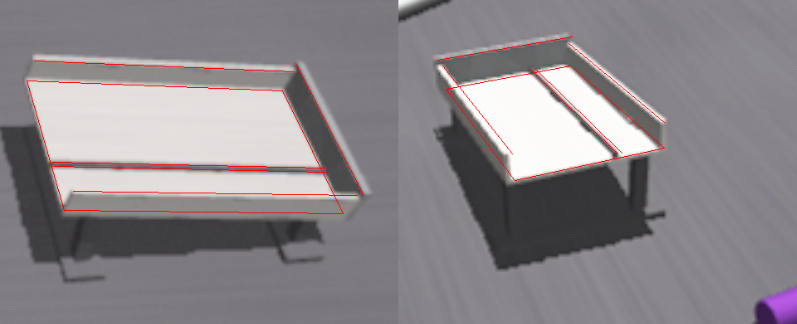

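The chute fit agrees in both views to about 2 mm: origin near (0.545, 0.247), yaw 0.035. The hinge fits are too coarse to grasp from, because the shaded end caps upset the segmentation. I'll move over H2 and refine with the wrist camera.

```bash
python3 -m inch '[[0,-0.026,-0.0472,0,0],[0,-0.026,-0.0472,0,0],[0,-0.026,-0.0472,0,0],[0,-0.026,-0.0472,0,0],[0,-0.026,-0.0472,0,0],[0,-0.026,-0.0472,0,0],[0,-0.026,-0.0472,0,0],[0,-0.026,-0.0472,0,0],[0,-0.026,-0.0472,0,0],[0,-0.026,-0.0472,0,0],[0,-0.026,-0.0472,0,0],[0.3,0,0,0,0],[0.3,0,0,0,0]]'
cat >> h.py <<'E'
from workcell import readout
from scipy.spatial.transform import Rotation as Ro
def wrist(name):
    s=readout.sense();im=cams.snapshot("wrist")[:,:,::-1].copy();cv2.imwrite(f"pics/{name}.png",im)
    c=cams.calibration("wrist");T=np.eye(4);T[:3,:3]=Ro.from_quat(s["tcp_rot"]).as_matrix();T[:3,3]=s["ee_pos"]
    W=T@c["hand_eye"];np.savez(f"pics/{name}.npz",K=c["intrinsics"],W=W);
    x=T[:3,0];print("t",s["time"],"tcp",s["ee_pos"],"toolx yaw",np.arctan2(x[1],x[0]),"gap",s["finger_gap"],"j",s["joint_positions"])
    return im,c["intrinsics"],W
def overlay(im,K,T,ps,fn,z=.032):
    for p in ps:
        for P in PARTS:
            q=proj(P@rot(p[2]).T+[p[0],p[1],z],K,T)
            cv2.polylines(im,[cv2.convexHull(np.round(q).astype(np.int32))],True,(0,0,255),1)
    cv2.imwrite(fn,im)
E
python3 - <<'E'
from h import *
im,K,W=wrist("w1")
overlay(im,K,W,[[.6224,-.1252,.4386]],"pics/w1o.png")
E
```

```text
time: 1.78
ee_pos: [0.6213, -0.1251, 0.1827]
tcp_rot: [0.837, -0.547, -0.0, 0.001]
contact_force: [-0.3, -0.6, 0.3]
finger_gap: 0.0743
t 1.775 tcp [ 0.6213 -0.1251  0.1827] toolx yaw -1.1569002641068793 gap 0.07427926791318727 j [ 0.4985  0.3174 -0.4303  1.4823  0.134   1.3721 -1.0964]
```

View pics/w1o.png

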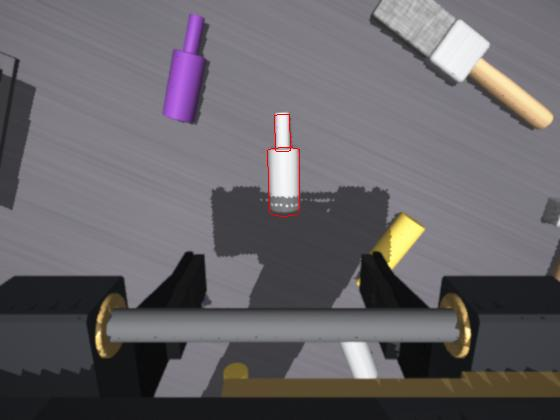

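Wrist view: H2 lies at px (284,165), its pin up at (282,130). The fit outline sits on it within about 2 px, and yellow is clear of the jaws at (405,235). I align, descend and grasp.

```bash
python3 -m inch '[[0.4,0,-0.005,0.03,-0.025],[0.42,0,0,0.04,0],[0.42,0,0,0.04,0],[0.42,0,0,0.03,0],[0.42,0,0,0.015,0],[0.42,0,0,0.004,0],[0.42,0,0,0,0]]'
python3 - <<'E'
from h import *
wrist("w2")
E
```

```text
time: 2.7
ee_pos: [0.627, -0.1231, 0.0253]
tcp_rot: [0.844, -0.537, 0.001, -0.0]
contact_force: [-0.3, -1.0, 0.5]
finger_gap: 0.0506
t 2.7 tcp [ 0.627  -0.1231  0.0253] toolx yaw -1.1326412363321343 gap 0.0506275929171816 j [ 0.4798  0.4466 -0.4138  1.6442  0.1975  1.0906 -1.1218]
```

View pics/w2.png

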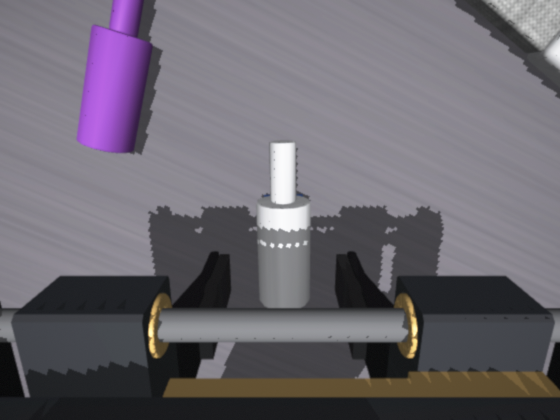

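The barrel is centred between the fingers at px (284,255). Lower 2 mm, close and lift.

```bash
python3 -m inch '[[0.42,0,0,0.002,0],[1,0,0,0,0],[1,0,0,0,0],[1,0,0,0,0],[1,0,0,0,0],[1,0,0,0,0],[1,0,0,-0.01,0],[1,0,0,-0.02,0],[1,0,0,-0.04,0],[1,0,0,-0.05,0],[1,0,0,-0.02,0]]'
python3 - <<'E'
from h import *
wrist("w3")
E
```

```text
time: 4.12
ee_pos: [0.6286, -0.1226, 0.1677]
tcp_rot: [0.844, -0.536, 0.003, -0.001]
contact_force: [0.2, 0.2, 0.3]
finger_gap: 0.0003
t 4.125 tcp [ 0.6286 -0.1226  0.1677] toolx yaw -1.1318714797010985 gap 0.00032901632385265824 j [ 0.4957  0.3328 -0.4356  1.4943  0.1432  1.3386 -1.0827]
```

View pics/w3.png

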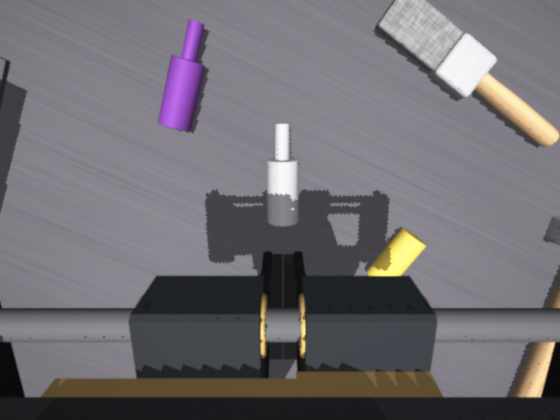

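The grasp missed: the gap is 0 and H2 is still on its rest at px (283,190). I check where it is now.

Run:
```python
from h import *
def fit(name,x0,z=.032):
    im=cv2.imread(f"pics/{name}.png");d=np.load(f"pics/{name}.npz");K,W=d["K"],d["W"]
    R=rot(x0[2]);tip=proj([np.array([.062*np.cos(x0[2])+x0[0],.062*np.sin(x0[2])+x0[1],z]),np.array([x0[0],x0[1],z])],K,W)
    print(name,"pred tip,centre",tip.ravel())
    # TCP, axis levels projected
    return im,K,W
for n,f in (("w1",1),("w2",1),("w3",1)):
    im,K,W=fit(n,[.6237,-.1246,.4386])
    overlay(im,K,W,[[.6237,-.1246,.4386]],f"pics/{n}o.png")
a=[cv2.resize(cv2.imread(f"pics/{n}o.png")[90:330,180:390],None,fx=1.26*1,fy=1.26,interpolation=cv2.INTER_CUBIC) for n in("w1","w2","w3")]
cv2.imwrite("pics/cmp.png",np.hstack(a))
```

```text
w1 pred tip,centre [281.7576 113.1661 283.368  179.5508]
w2 pred tip,centre [282.6587 143.5898 282.6585 253.8186]
w3 pred tip,centre [281.852  124.3042 281.8434 192.3739]
```

View pics/cmp.png

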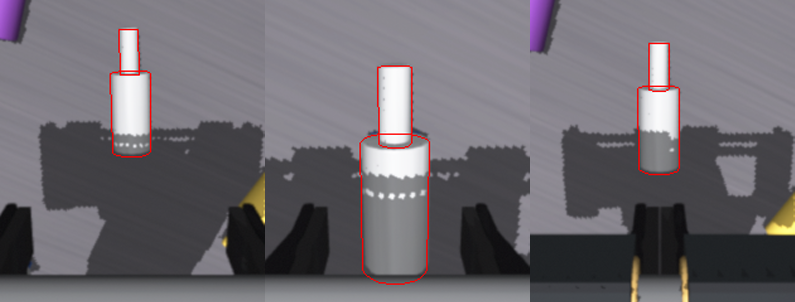

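The fit still matches, so H2 did not move. The tips were 9 mm below the axis and probably slipped off over the curve. I retry 4 mm deeper and check the gap before lifting.

```bash
python3 -m inch '[[0.42,0,0.003,0,0],[0.42,0,0,0.02,0],[0.42,0,0,0.04,0],[0.42,0,0,0.04,0],[0.42,0,0,0.03,0],[0.42,0,0,0.015,0],[0.42,0,0,0.0035,0],[0.42,0,0,0,0],[1,0,0,0,0],[1,0,0,0,0],[1,0,0,0,0],[1,0,0,0,0]]'
python3 - <<'E'
from h import *
wrist("w4")
cv2.imwrite("pics/s4.png",cams.snapshot("side")[150:350,260:560,::-1].repeat(2,0).repeat(2,1))
E
```

```text
time: 5.68
ee_pos: [0.6237, -0.1239, 0.014]
tcp_rot: [0.844, -0.536, 0.0, 0.0]
contact_force: [-0.5, 0.1, 0.1]
finger_gap: 0.0182
t 5.675 tcp [ 0.6237 -0.1239  0.014 ] toolx yaw -1.1320345755146175 gap 0.0181749456234819 j [ 0.4815  0.4537 -0.4121  1.6596  0.2017  1.0701 -1.1226]
```

View pics/w4.png

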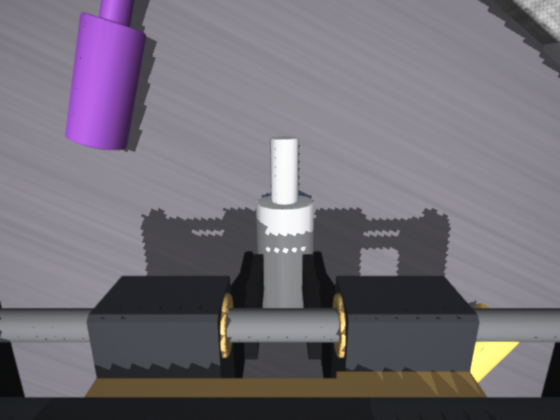

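View pics/s4.png

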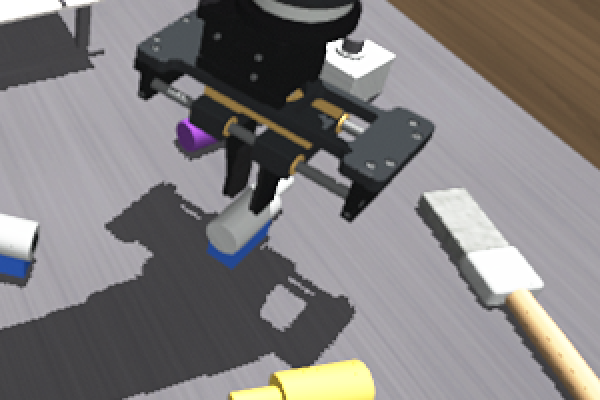

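The gap reads 18 mm, less than the barrel, and in the side view the fingertips look too high. I check heights by triangulating the pin tip and the fingertips.

Run:
```python
from h import *
C={"scene":cal("scene"),"side":cal("side")}
for n in("w1","w2"):
    d=np.load(f"pics/{n}.npz");C[n]=(d["K"],d["W"])
def tri(obs):
    r=least_squares(lambda X:np.concatenate([proj([X],*C[n])[0]-o for n,o in obs]),[.65,-.1,.03]);print([o[0] for o in obs],r.x,r.fun)
tip=[("scene",(224.5,311)),("side",(403.5,239)),("w1",(282,114)),("w2",(284,144))]
tri(tip[:2]);tri([tip[0],tip[2]]);tri([tip[1],tip[2]]);tri(tip[2:]);tri(tip)
t=[.6237,-.1239,.014]
q=proj([t,[.6237,-.1239,.033]],*C["side"]);print("tcp in s4 crop",(q-[260,150])*2)
d=np.load("pics/w4.npz");print("tcp in w4",proj([t],d["K"],d["W"]))
```

```text
['scene', 'side'] [ 0.6792 -0.0997  0.0315] [ 0.182  -0.1404  0.1776  0.1329]
['scene', 'w1'] [ 0.6792 -0.0991  0.0312] [ 0.5617 -0.0619  0.2951  0.0937]
['side', 'w1'] [ 0.6793 -0.0988  0.0312] [-0.14   -0.0472  0.0799 -0.0308]
['w1', 'w2'] [ 0.6791 -0.0993  0.0254] [ 0.4368 -0.0444 -0.2513  0.0198]
['scene', 'side', 'w1', 'w2'] [ 0.6796 -0.099   0.0311] [ 0.5809  0.1813  0.123  -0.0003  0.448  -0.3426 -0.1536  0.3332]
tcp in s4 crop [[239.2699 230.2446]
 [243.3666 214.3231]]
tcp in w4 [[282.6949 243.2859]]
```

Everything agrees on one point: the hinge is where I measured it (tip z = 0.031), but the fingertips sit about 30 mm short of the reported TCP. The side-view tips, the wrist-view finger scale, and the 18 mm gap at barrel height all fit that. So I need to go lower, in small steps while watching the force. Open first.

```bash
python3 -m inch '[[0.42,0,0,0,0],[0.42,0,0,0,0],[0.42,0,0,0,0],[0.42,0,0,0.004,0],[0.42,0,0,0.004,0],[0.42,0,0,0.003,0],[0.42,0,0,0,0]]'
python3 - <<'E'
from h import *
wrist("w5"); print(readout.sense()["contact_force"])
cv2.imwrite("pics/s5.png",cv2.resize(cams.snapshot("side")[200:300,320:460,::-1],None,fx=5,fy=5,interpolation=cv2.INTER_CUBIC))
E
```

```text
time: 6.65
ee_pos: [0.6232, -0.1238, 0.0023]
tcp_rot: [0.844, -0.536, -0.0, 0.0]
contact_force: [-0.8, 1.0, 0.6]
finger_gap: 0.05
t 6.65 tcp [ 0.6232 -0.1238  0.0023] toolx yaw -1.1319007658087945 gap 0.04995956347303451 j [ 0.479   0.4666 -0.4092  1.6678  0.2076  1.0511 -1.1268]
[-0.1202  0.266   0.8185]
```

View pics/s5.png

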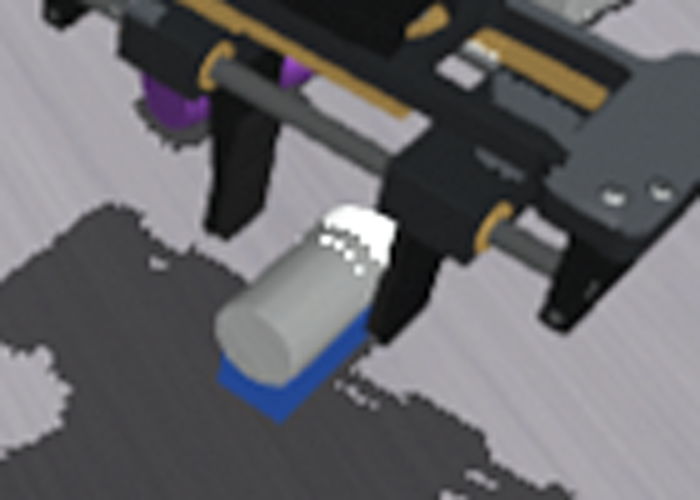

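View pics/w5.png

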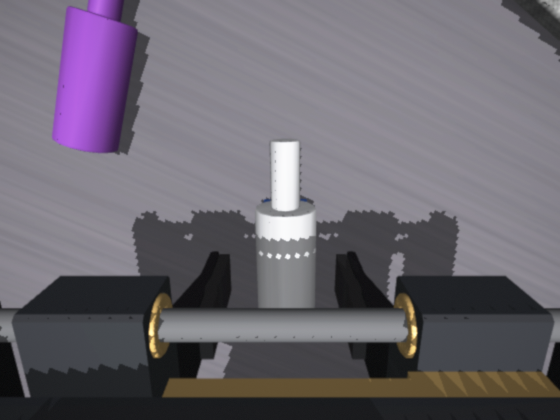

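Run:
```python
from h import *
K,T=cal("side")
o=np.array([[216,233],[379,336]])/5+[320,200]-.4
tx=np.array([np.cos(-1.132),np.sin(-1.132),0]);ty=np.array([tx[1],-tx[0],0]);t=np.array([.6232,-.1238,.0023])
# unknown: height h, y offset, half width
def f(p): 
    c=t+np.array([0,0,p[0]])+ty*p[1]
    return np.concatenate([proj([c+tx*p[2],c-tx*p[2]],K,T).ravel()-o[::1].ravel()])
for sgn in(1,-1):
    r=least_squares(f,[.02,0,sgn*.03]);print(r.x,r.fun)
```

```text
[ 0.0409  0.0102 -0.0299] [ 0.0991 -0.1536 -0.0938  0.1455]
[ 0.0409  0.0102 -0.0299] [ 0.0991 -0.1536 -0.0938  0.1455]
```

The near-face tip corners put the tips about 35–40 mm above the reported TCP, so they are at z of about 0.04 now. I descend in small steps and watch the force.

```bash
python3 -m inch '[[0.42,0,0,0.004,0],[0.42,0,0,0.004,0],[0.42,0,0,0.003,0],[0.42,0,0,0.003,0],[0.42,0,0,0,0]]'
python3 - <<'E'
from h import *
wrist("w6"); print(readout.sense()["contact_force"])
cv2.imwrite("pics/s6.png",cv2.resize(cams.snapshot("side")[200:300,320:460,::-1],None,fx=5,fy=5,interpolation=cv2.INTER_CUBIC))
E
```

```text
time: 7.38
ee_pos: [0.6233, -0.1238, -0.0117]
tcp_rot: [0.844, -0.536, -0.0, 0.0]
contact_force: [-0.1, 0.8, -0.6]
finger_gap: 0.0504
t 7.375 tcp [ 0.6233 -0.1238 -0.0117] toolx yaw -1.132001255923278 gap 0.05040102000100112 j [ 0.4756  0.4824 -0.4052  1.6769  0.2153  1.0272 -1.1323]
[-0.5752 -0.0544  0.2425]
```

View pics/s6.png

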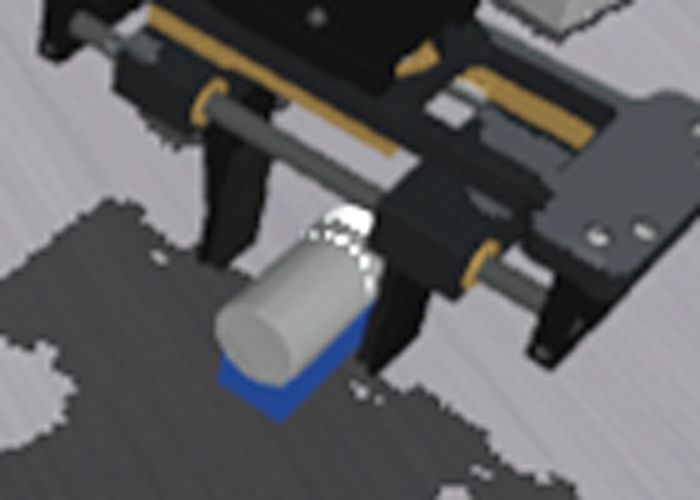

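```bash
python3 -m inch '[[0.42,0,0,0.003,0],[0.42,0,0,0.003,0],[0.42,0,0,0,0],[1,0,0,0,0],[1,0,0,0,0],[1,0,0,0,0],[1,0,0,0,0],[1,0,0,0,0],[1,0,0,0,0]]'
python3 - <<'E'
from h import *
cv2.imwrite("pics/s7.png",cv2.resize(cams.snapshot("side")[200:300,320:460,::-1],None,fx=5,fy=5,interpolation=cv2.INTER_CUBIC))
E
```

```text
time: 8.6
ee_pos: [0.6241, -0.125, -0.017]
tcp_rot: [0.844, -0.537, 0.001, 0.0]
contact_force: [3.0, -4.0, 0.0]
finger_gap: 0.0293
```

View pics/s7.png

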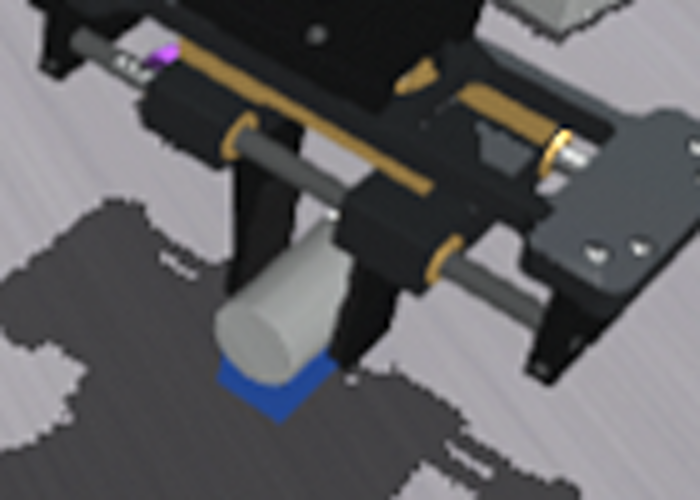

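Gripped: gap 29.3 mm, with the barrel axis 49 mm above the reported TCP. Lift and check.

```bash
python3 -m inch '[[1,0,0,-0.005,0],[1,0,0,-0.015,0],[1,0,0,-0.03,0],[1,0,0,-0.04,0],[1,0,0,-0.04,0],[1,0,0,0,0]]'
python3 - <<'E'
from h import *
wrist("w8")
p=np.load("chute.npy");g=ch(p,[(-20,-47,15)])[0];print("load",g)
s=readout.sense();R=Ro.from_quat(s["tcp_rot"]).as_matrix()
x=R[:,0];yaw=np.arctan2(x[1],x[0]);print("tool d now",R.T@(g+[0,0,-.049]-s["ee_pos"]),"turn",-(p[2]-np.pi/2-yaw))
E
```

```text
time: 9.4
ee_pos: [0.6263, -0.1228, 0.1173]
tcp_rot: [0.844, -0.536, 0.003, -0.002]
contact_force: [0.0, 0.0, -3.4]
finger_gap: 0.0293
t 9.4 tcp [ 0.6263 -0.1228  0.1173] toolx yaw -1.1308947324993732 gap 0.02928698836487225 j [ 0.4972  0.3598 -0.4327  1.5635  0.1566  1.2454 -1.0911]
load [0.526  0.2018 0.0822]
tool d now [-0.3358 -0.0491  0.0809] turn 0.4048606202121865
```

View pics/w8.png

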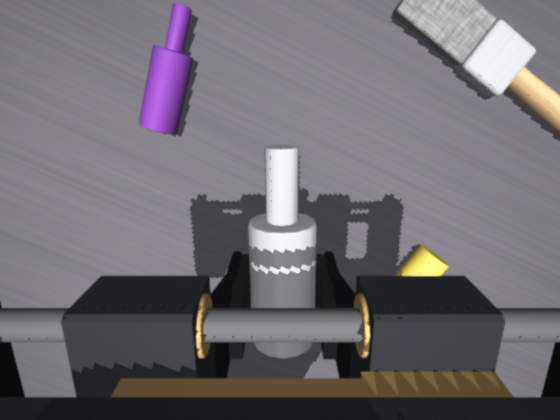

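H2 is held, level, pin up at px (282,147), and the wrist reads about 3.4 N. Carry it to above the chute.

```bash
python3 -m inch '[[1,-0.02,-0.003,0,0],[1,-0.042,-0.0061,0,0],[1,-0.042,-0.0061,0,0],[1,-0.042,-0.0061,0,0],[1,-0.042,-0.0061,0,0],[1,-0.042,-0.0061,0,0],[1,-0.042,-0.0061,0,0],[1,-0.042,-0.0061,0,0],[1,-0.022,-0.003,0,0],[1,0,0,0,0.135],[1,0,0,0,0.135],[1,0,0,0,0.135],[1,0,0,0,0],[1,0,0,0,0]]'
python3 - <<'E'
from h import *
im,K,W=wrist("w9")
p=np.load("chute.npy");g=ch(p,[(-20,-47,15)])[0]
s=readout.sense();R=Ro.from_quat(s["tcp_rot"]).as_matrix()
x=R[:,0];yaw=np.arctan2(x[1],x[0]);print("tool d now",R.T@(g+[0,0,-.049]-s["ee_pos"]),"turn",-(p[2]-np.pi/2-yaw))
for L in [[(-62,-112,0),(-62,107,0),(62,107,0),(62,-112,0),(-62,-112,0)],[(-62,-112,22),(-62,107,22)],[(62,-112,22),(62,107,22)],[(22,-112,4),(22,107,4)],[(26,-112,4),(26,107,4)]]:
    q=np.round(proj(ch(p,L),K,W)).astype(int);cv2.polylines(im,[q],False,(0,0,255),1)
cv2.imwrite("pics/w9o.png",im)
E
```

```text
time: 11.2
ee_pos: [0.5235, 0.2016, 0.1117]
tcp_rot: [0.72, -0.694, -0.001, 0.001]
contact_force: [-0.8, 0.7, -3.6]
finger_gap: 0.0292
t 11.2 tcp [0.5235 0.2016 0.1117] toolx yaw -1.5336398359051788 gap 0.029237902196485786 j [ 0.0967  0.2272 -0.5788  1.7499  0.1317  1.2054 -2.0513]
tool d now [-0.0003 -0.0022  0.0788] turn 0.001445450376730495
```

View pics/w9o.png

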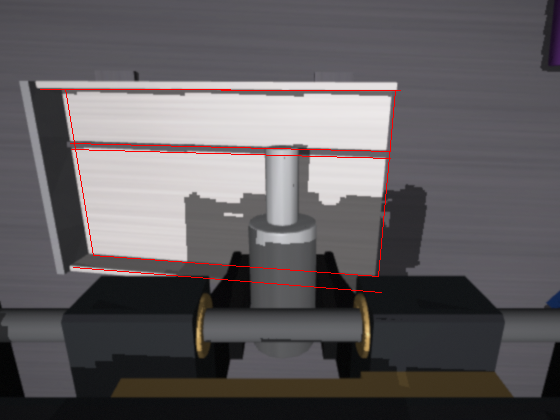

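The chute outline fits the wrist view to a few px. The rib is at rows 143–155 and the pin is over it. Lower to about 3 mm above the floor.

```bash
python3 -m inch '[[1,0,-0.002,0.02,0],[1,0,0,0.025,0],[1,0,0,0.015,0],[1,0,0,0.008,0],[1,0,0,0.004,0],[1,0,0,0.002,0],[1,0,0,0,0]]'
python3 - <<'E'
from h import *
wrist("w10")
a=cv2.resize(cams.snapshot("side")[70:190,200:330,::-1],None,fx=5,fy=5,interpolation=cv2.INTER_CUBIC)
cv2.imwrite("pics/s10.png",a)
print(readout.sense()["contact_force"])
E
```

```text
time: 12.12
ee_pos: [0.5273, 0.2013, 0.0392]
tcp_rot: [0.719, -0.695, 0.0, -0.0]
contact_force: [-0.3, -0.1, -3.7]
finger_gap: 0.0292
t 12.125 tcp [0.5273 0.2013 0.0392] toolx yaw -1.5369902021899757 gap 0.029207623901265897 j [ 0.0767  0.3069 -0.5636  1.8176  0.1855  1.0687 -2.0925]
[ 0.7273  0.265  -3.6775]
```

View pics/s10.png

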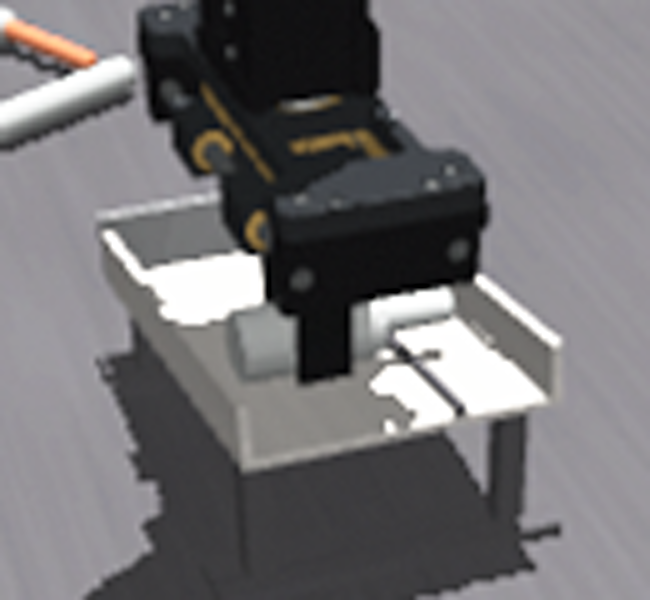

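View pics/w10.png

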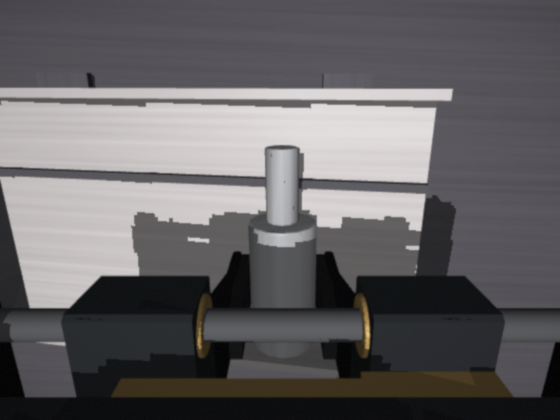

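The barrel is in the wide lane and the pin points over the rib. The side view shows the finger tip just above the floor. Last 3 mm, then open gently and lift.

```bash
python3 -m inch '[[1,0,0,0.002,0],[1,0,0,0.0015,0],[1,0,0,0,0],[0.58,0,0,0,0],[0.5,0,0,0,0],[0.45,0,0,0,0],[0.45,0,0,-0.006,0],[0.4,0,0,-0.015,0],[0.4,0,0,-0.02,0],[0.4,0,0,-0.03,0],[0.4,0,0,-0.03,0]]'
python3 - <<'E'
from h import *
wrist("w11")
a=cv2.resize(cams.snapshot("side")[70:190,200:330,::-1],None,fx=5,fy=5,interpolation=cv2.INTER_CUBIC)
cv2.imwrite("pics/s11.png",a)
b=cv2.resize(cams.snapshot("scene")[170:300,330:490,::-1],None,fx=4,fy=4,interpolation=cv2.INTER_CUBIC)
cv2.imwrite("pics/c11.png",b)
E
```

```text
time: 13.6
ee_pos: [0.5273, 0.2013, 0.1388]
tcp_rot: [0.719, -0.695, 0.001, -0.001]
contact_force: [0.3, 0.8, 0.2]
finger_gap: 0.0524
t 13.6 tcp [0.5273 0.2013 0.1388] toolx yaw -1.5368811075398192 gap 0.05242451075225541 j [ 0.1027  0.2091 -0.5811  1.7128  0.1208  1.2539 -2.0429]
```

View pics/s11.png

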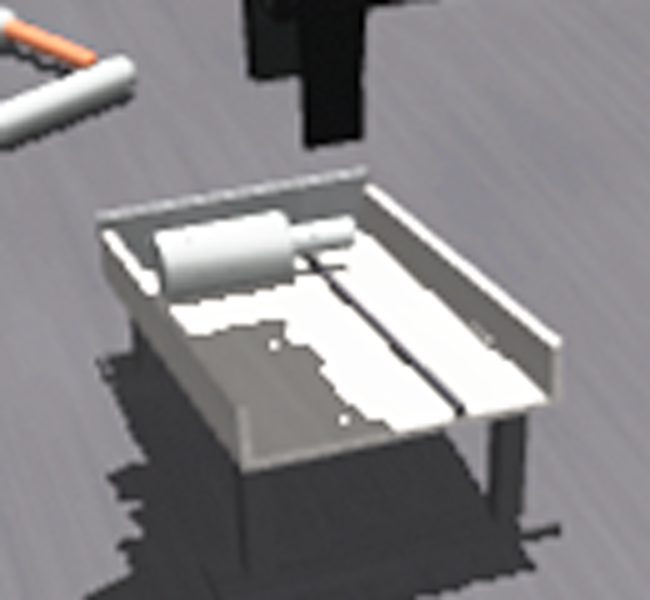

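View pics/w11.png

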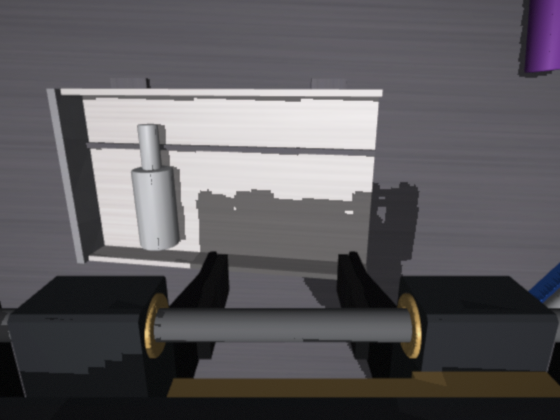

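H2 rolled down. It lies at the lower end at px (156,205), pin over the rib. Now go to H1.

```bash
python3 -m inch '[[0.42,0.024,0.0035,-0.02,0],[0.42,0.048,0.0071,0,0],[0.42,0.048,0.0071,0,0],[0.42,0.048,0.0071,0,0],[0.42,0.048,0.0071,0,0],[0.42,0.048,0.0071,0,0],[0.42,0.048,0.0071,0,0],[0.42,0.048,0.0071,0,0],[0.42,0.048,0.0071,0,0],[0.42,0.048,0.0071,0,0],[0.42,0.026,0.004,0,0],[0.42,0,0,0,-0.15],[0.42,0,0,0,-0.15],[0.42,0,0,0,-0.15],[0.42,0,0,0,-0.15],[0.42,0,0,0,-0.155],[0.42,0,0,0,0]]'
python3 - <<'E'
from h import *
im,K,W=wrist("w12")
overlay(im,K,W,[[.469,-.286,-2.345]],"pics/w12o.png")
c=cams.snapshot("scene")[:,:,::-1]; cv2.imwrite("pics/c12.png",c)
E
```

```text
time: 15.88
ee_pos: [0.4714, -0.2828, 0.1559]
tcp_rot: [0.924, -0.382, -0.0, -0.0]
contact_force: [0.9, -0.2, 0.4]
finger_gap: 0.0505
t 15.875 tcp [ 0.4714 -0.2828  0.1559] toolx yaw -0.7836610301690289 gap 0.050507584191928905 j [ 0.6987  0.135  -0.2252  1.7336  0.0313  1.2774 -0.3172]
```

View pics/w12o.png

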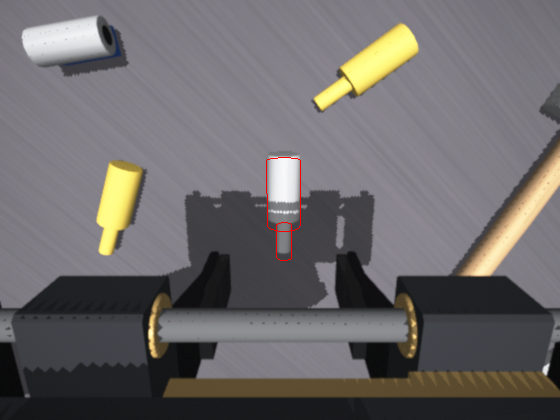

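View pics/c12.png

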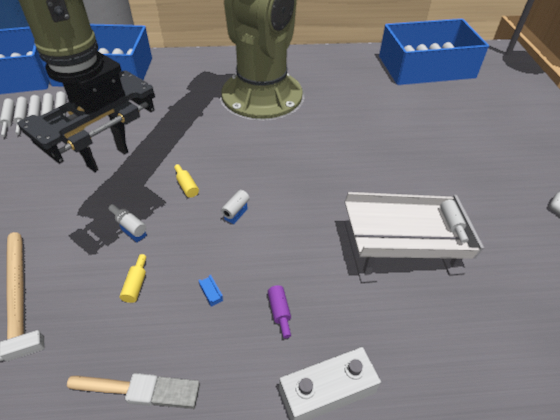

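H2 is at the stop in the scene view at (455,218). H1 is at wrist px (284,205), pin towards the camera body, and the fit is good to about 2 px. Yellow at (120,200) and (375,65) is clear. Descend and grip as before.

```bash
python3 -m inch '[[0.42,0.0005,0.003,0.02,-0.01],[0.42,0,0,0.04,0],[0.42,0,0,0.04,0],[0.42,0,0,0.035,0],[0.42,0,0,0.02,0],[0.42,0,0,0.01,0],[0.42,0,0,0.005,0],[0.42,0,0,0.0035,0],[0.42,0,0,0,0]]'
python3 - <<'E'
from h import *
im,K,W=wrist("w13")
print(readout.sense()["contact_force"])
E
```

```text
time: 17.1
ee_pos: [0.4705, -0.2857, -0.0168]
tcp_rot: [0.926, -0.377, 0.0, 0.0]
contact_force: [-0.2, -0.7, 0.1]
finger_gap: 0.0506
t 17.1 tcp [ 0.4705 -0.2857 -0.0168] toolx yaw -0.7721799838239435 gap 0.0505766353068012 j [ 0.6878  0.308  -0.2166  1.9038  0.0811  0.9373 -0.3391]
[-0.2691 -0.4094  0.1866]
```

View pics/w13.png

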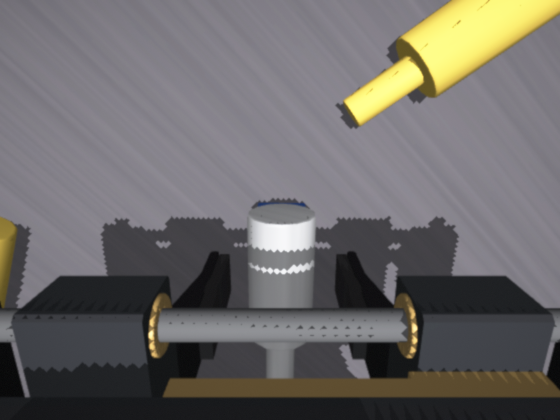

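```bash
python3 -m inch '[[1,0,0,0,0],[1,0,0,0,0],[1,0,0,0,0],[1,0,0,0,0],[1,0,0,0,0],[1,0,0,0,0],[1,0,0,-0.005,0],[1,0,0,-0.015,0],[1,0,0,-0.03,0],[1,0,0,-0.04,0],[1,0,0,-0.045,0],[1,0,0,0,0]]'
python3 - <<'E'
from h import *
im,K,W=wrist("w14")
p=np.load("chute.npy");g=ch(p,[(-20,-47,15)])[0]
s=readout.sense();R=Ro.from_quat(s["tcp_rot"]).as_matrix()
x=R[:,0];yaw=np.arctan2(x[1],x[0]);print("tool d now",R.T@(g+[0,0,-.049]-s["ee_pos"]),"turn",-(p[2]+np.pi/2-yaw))
E
```

```text
time: 18.65
ee_pos: [0.4733, -0.2873, 0.1228]
tcp_rot: [0.926, -0.376, 0.005, 0.001]
contact_force: [0.8, -1.6, -3.6]
finger_gap: 0.0291
t 18.65 tcp [ 0.4733 -0.2873  0.1228] toolx yaw -0.77203030438409 gap 0.029131803038437258 j [ 0.7024  0.1577 -0.2253  1.7764  0.0385  1.202  -0.3058]
tool d now [-0.3017 -0.3877  0.0857] turn -2.377678361108652
```

View pics/w14.png

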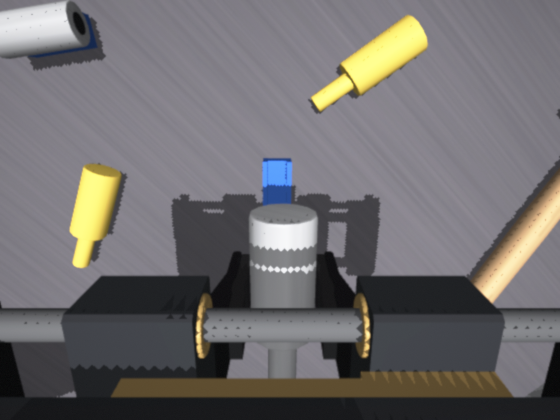

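H1 is held: gap 29.1 mm, force 3.6 N, rest empty. Carry it to the chute, then turn 2.38 rad.

```bash
python3 -m inch '[[1,-0.015,-0.0194,-0.005,0],[1,-0.0302,-0.0388,0,0],[1,-0.0302,-0.0388,0,0],[1,-0.0302,-0.0388,0,0],[1,-0.0302,-0.0388,0,0],[1,-0.0302,-0.0388,0,0],[1,-0.0302,-0.0388,0,0],[1,-0.0302,-0.0388,0,0],[1,-0.0302,-0.0388,0,0],[1,-0.0302,-0.0388,0,0],[1,-0.015,-0.0194,0,0],[1,0,0,0,0]]' && python3 -m inch '[[1,0,0,0,-0.1],[1,0,0,0,-0.17],[1,0,0,0,-0.17],[1,0,0,0,-0.17],[1,0,0,0,-0.17],[1,0,0,0,-0.17],[1,0,0,0,-0.17],[1,0,0,0,-0.17],[1,0,0,0,-0.17],[1,0,0,0,-0.17],[1,0,0,0,-0.17],[1,0,0,0,-0.17],[1,0,0,0,-0.17],[1,0,0,0,-0.17],[1,0,0,0,-0.068],[1,0,0,0,0],[1,0,0,0,0]]'
python3 - <<'E'
from h import *
im,K,W=wrist("w15")
p=np.load("chute.npy");g=ch(p,[(-20,-47,15)])[0]
s=readout.sense();R=Ro.from_quat(s["tcp_rot"]).as_matrix()
x=R[:,0];yaw=np.arctan2(x[1],x[0]);print("tool d now",R.T@(g+[0,0,-.049]-s["ee_pos"]),"turn",-(p[2]+np.pi/2-yaw))
cv2.imwrite("pics/c15.png",cv2.resize(cams.snapshot("scene")[100:300,320:500,::-1],None,fx=3,fy=3,interpolation=cv2.INTER_CUBIC))
E
```

```text
time: 20.2
ee_pos: [0.5225, 0.2057, 0.1209]
tcp_rot: [0.927, -0.374, -0.002, 0.0]
contact_force: [-0.4, -0.2, -3.8]
finger_gap: 0.0293
time: 22.32
ee_pos: [0.5242, 0.202, 0.122]
tcp_rot: [0.695, 0.719, -0.001, -0.0]
contact_force: [0.1, 1.0, -3.4]
finger_gap: 0.0291
t 22.325 tcp [0.5242 0.202  0.122 ] toolx yaw 1.603811646260636 gap 0.02905856756343131 j [ 0.4002  0.3008 -0.9515  1.7277  0.2575  1.2475  0.9905]
tool d now [-0.0005  0.0017  0.0891] turn -0.0013448483597124916
```

View pics/w15.png

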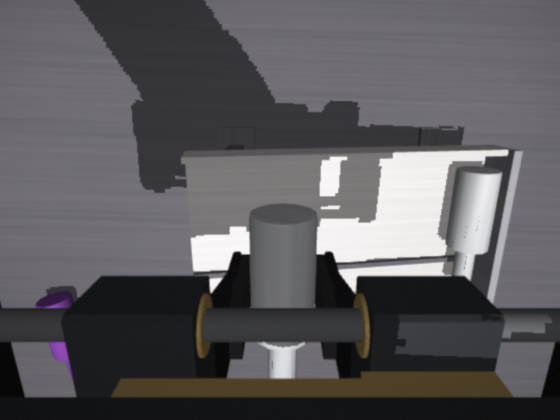

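View pics/c15.png

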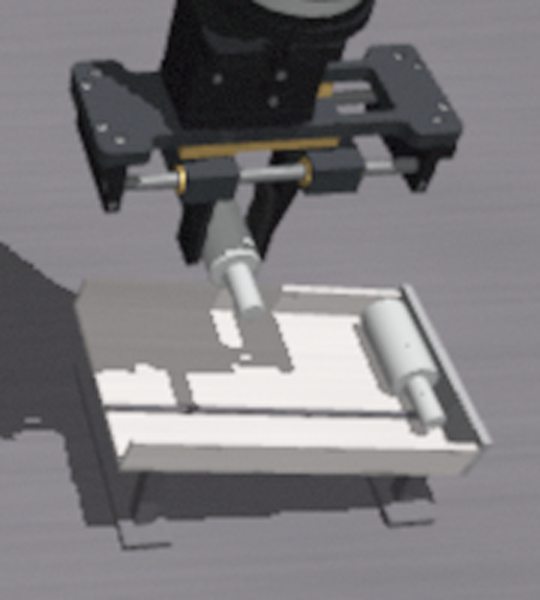

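H1 has its pin towards the rib, the same way round as H2, which rests at the stop. Lower, release, lift.

```bash
python3 -m inch '[[1,0,0.0015,0.02,0],[1,0,0,0.03,0],[1,0,0,0.02,0],[1,0,0,0.009,0],[1,0,0,0.005,0],[1,0,0,0.002,0],[1,0,0,0,0]]'
python3 - <<'E'
from h import *
wrist("w16")
cv2.imwrite("pics/s16.png",cv2.resize(cams.snapshot("side")[70:190,200:330,::-1],None,fx=5,fy=5,interpolation=cv2.INTER_CUBIC))
print(readout.sense()["contact_force"])
E
```

```text
time: 23.3
ee_pos: [0.5265, 0.2033, 0.0373]
tcp_rot: [0.695, 0.719, 0.0, 0.0]
contact_force: [-0.3, 0.1, -3.1]
finger_gap: 0.0288
t 23.3 tcp [0.5265 0.2033 0.0373] toolx yaw 1.6059964630258545 gap 0.028847715588670265 j [ 0.3466  0.3992 -0.9057  1.811   0.3506  1.1007  0.9231]
[-0.4457  0.0957 -2.8113]
```

View pics/s16.png

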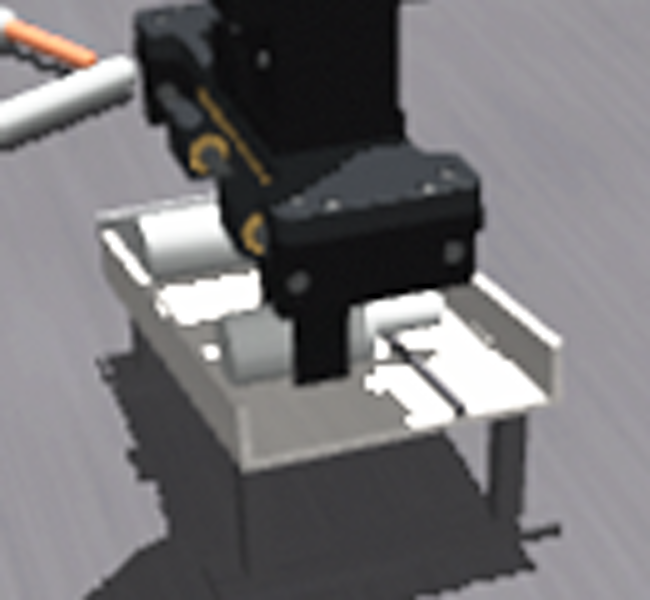

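Same picture as the first placing. Last 1.5 mm, then open and lift.

```bash
python3 -m inch '[[1,0,0,0.0015,0],[1,0,0,0,0],[0.58,0,0,0,0],[0.5,0,0,0,0],[0.45,0,0,0,0],[0.45,0,0,-0.006,0],[0.4,0,0,-0.015,0],[0.4,0,0,-0.02,0],[0.4,0,0,-0.03,0],[0.4,0,0,-0.04,0],[0.4,0,0,-0.05,0],[0.4,0,0,-0.05,0],[0.4,0,0,0,0],[0.4,0,0,0,0],[0.4,0,0,0,0],[0.4,0,0,0,0]]'
python3 - <<'E'
from h import *
wrist("w17")
cv2.imwrite("pics/s17.png",cv2.resize(cams.snapshot("side")[70:190,200:330,::-1],None,fx=5,fy=5,interpolation=cv2.INTER_CUBIC))
cv2.imwrite("pics/c17.png",cams.snapshot("scene")[:,:,::-1])
E
```

```text
time: 25.4
ee_pos: [0.5255, 0.2028, 0.2452]
tcp_rot: [0.695, 0.719, -0.001, -0.0]
contact_force: [-0.0, 0.4, 0.6]
finger_gap: 0.052
t 25.4 tcp [0.5255 0.2028 0.2452] toolx yaw 1.6060726239510346 gap 0.051970261096785646 j [ 0.4332  0.2224 -0.9827  1.5465  0.1849  1.4738  1.0497]
```

View pics/s17.png

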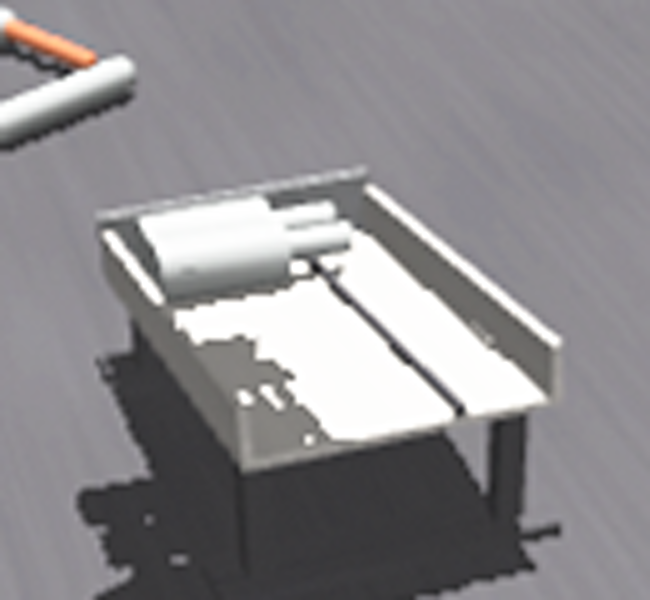

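View pics/c17.png

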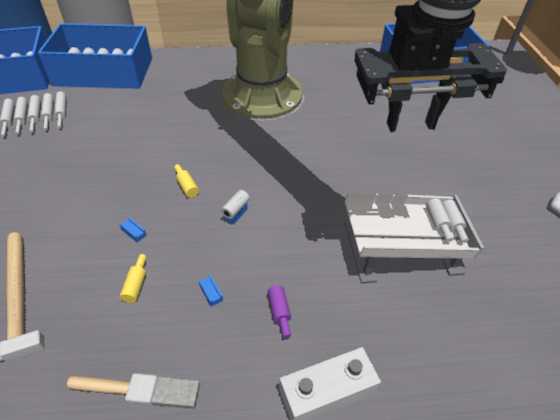

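Both hinge halves lie together at the stop at scene (437,217) and (455,217), pins over the rib. I check the numbers with an overlay.

```bash
python3 -m inch '[[0.4,0,0,0,0],[0.4,0,0,0,0],[0.4,0,0,0,0],[0.4,0,0,0,0]]'
python3 - <<'E'
from h import *
p=np.load("chute.npy");K,T=cal("scene")
im=cams.snapshot("scene")[:,:,::-1].copy()
old=cv2.imread("pics/c17.png");print("chute-region diff since last",np.abs(old[185:260,420:480].astype(int)-im[185:260,420:480]).max(), "plain diff from start",np.abs(cv2.imread("pics/scene0.png")[185:225,215:255].astype(int)-im[185:225,215:255]).mean())
big=cv2.resize(im,None,fx=5,fy=5,interpolation=cv2.INTER_CUBIC)
for s in(92,62):
    for P in PARTS:
        q=proj(ch(p,P*1000+[-20,s,15]),K,T)
        cv2.polylines(big,[cv2.convexHull(np.round((q+.5)*5).astype(np.int32))],True,(0,0,255),1)
cv2.imwrite("pics/fin.png",big[180*5:280*5,340*5:490*5])
E
```

```text
time: 26.05
ee_pos: [0.526, 0.2031, 0.2462]
tcp_rot: [0.695, 0.719, -0.0, 0.0]
contact_force: [0.1, 0.2, -0.6]
finger_gap: 0.0521
chute-region diff since last 5 plain diff from start 7.039375
```

View pics/fin.png

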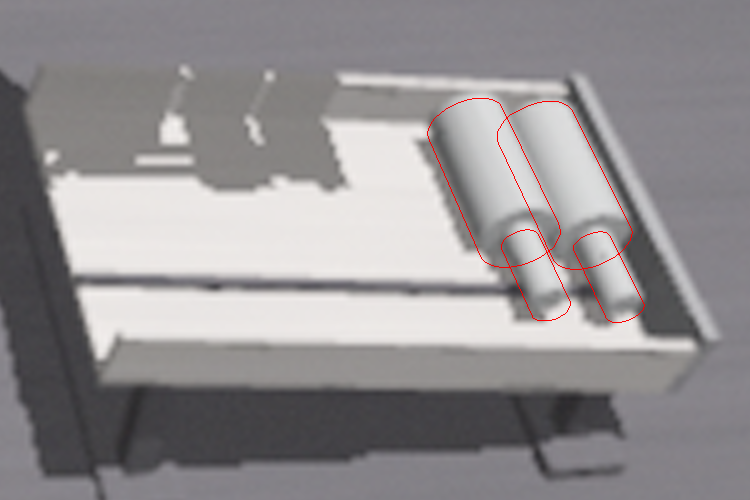

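The outlines for x = -20 mm at 15 and 45 mm from the stop match both parts to about 2 mm, and nothing is moving. Handing in.

Run:
```python
from workcell import order
print(order.finish_job())
```

```text
the job is handed in; nothing more can be done
None
```

Both pinned hinge halves are in the chute and I handed the job in at about 26 s; it gives no verdict. They lie one behind the other at the end stop, pins over the rib, the same way round.

**Last checks:**
- **Hinge halves:** In the scene picture they match the expected outlines to about 2 mm, with barrel centres about 15 and 45 mm from the stop. They look square to the chute, and nothing in that area moved between the last two pictures.
- **Robot:** The gripper was open and well clear, with no contact force beyond noise.
- **Plain barrel:** It is on its rest at the same pixels as at the start. A raw picture comparison of that spot did differ (mean 7 grey levels). I put that down to the arm's shadow and did not measure it further.
- **Look-alikes:** I touched none of the yellow or purple parts.

**What disagreed:** The fingertips sit about 35–40 mm short of the reported TCP. My first try at `H2` (scene 211,287) closed on air above the barrel; on the second the fingers came down onto its top and I opened them again. It did not leave its rest. Once I had worked out the offset from the side and wrist views, I gripped both barrels with the reported TCP at about -17 mm. Each was released about 2 mm above the chute floor.

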